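# Re-set the bleed valve on the bench vacuum unit

## Task

Re-set the blue bleed valve on the bench vacuum unit: press, one after the other and each fully down and released, the red key to stop the pump, the blue key to select that channel and the white key to vent it; then turn the blue knob clockwise until it seats and back it off a quarter turn. Keep hold of the knob there and finish while still gripping it, so that it cannot creep while I nip up its gland nut. Do not press the yellow key, turn the yellow valve or disturb the other things on the bench.

Things in the scene. Friction and masses are not known exactly. Their poses are not given: they have to be found in the camera images.
- vacuum_unit: bench vacuum unit, fixed: white case, 200 (x) x 240 (y) x 60 mm high; origin: centre of the underside; -x side = front. Four square keys along the front of the top, 42 mm apart, from its +y to its -y side red, blue, yellow, white. Behind them a low read-out and gauge; at the back two needle valves 110 mm apart, blue and yellow; which is on the left differs
- red_key (a joint): travel of the red key, m: 0 up, 0.004 fully down; a spring returns it (1.6 N to start it, about 4.8 N fully down; counts as pressed past 0.0025)
- red_key_top (a point): centre of the top face of the red key (stops the pump), a 20 x 20 mm square cap standing 9 mm above the case
- blue_key (a joint): travel of the blue key, m: 0 up, 0.004 fully down; a spring returns it (1.6 N to start it, about 4.8 N fully down; counts as pressed past 0.0025)
- blue_key_top (a point): centre of the top face of the blue key (selects the blue channel), a 20 x 20 mm square cap standing 9 mm above the case
- white_key (a joint): travel of the white key, m: 0 up, 0.004 fully down; a spring returns it (1.6 N to start it, about 4.8 N fully down; counts as pressed past 0.0025)
- white_key_top (a point): centre of the top face of the white key (vents the selected channel), a 20 x 20 mm square cap standing 9 mm above the case
- yellow_key (a joint): travel of the yellow key, m: 0 up, 0.004 fully down; a spring returns it (1.6 N to start it, about 4.8 N fully down; counts as pressed past 0.0025)
- yellow_key_top (a point): centre of the top face of the yellow key (selects the yellow channel, not to be pressed), a 20 x 20 mm square cap standing 9 mm above the case
- blue_spindle: spindle of the blue needle valve with the knob it carries; origin on the valve's axis 20 mm below the centre of the knob. It rises 1.5 mm a turn as the knob opens. z up
- blue_knob (a joint): angle of the blue valve's knob, rad: 0 = seated (a firm stop; the fingers then slip round the knob), grows as it opens, counter-clockwise seen from above; clockwise closes. Starts 0.9 to 2.4 open, can open to 5. Stays where it is left; friction about 0.07 N m, so a grip of some 25 N turns it without slipping
- blue_grip (a point): centre of the blue valve's knob, on its upright axis: a round ribbed black knob, 32 mm in diameter, 24 mm high (12 mm above and below this point), blue disc on top. Below it a gland nut and bonnet, at most 25 mm in diameter, then the 34 mm square valve body, whose top is 34 mm below this point
- blue_mark (a point): upper rim of the blue knob at the end of its white pointer line, 16 mm from the axis; it points to the front (-x side) of the unit when the valve is seated
- yellow_mark (a point): the same point of the yellow valve's knob, a valve of the same make that is to stay as it is; its axis is 110 mm from the blue one's
- tip_box: blue pipette tip box, 85 x 118 x 70 mm; loose bystander, to be left alone; origin at the centre of its underside
- stain_1: white dropper bottle with violet cap, 35 mm dia, 85 mm high; loose bystander, to be left alone; origin at the centre of its underside
- stain_3: white dropper bottle with blue cap, 35 mm dia, 85 mm high; loose bystander, to be left alone; origin at the centre of its underside
- marker_red: red marker pen lying down, 130 mm long; loose bystander, to be left alone; origin at the centre of its underside
- petri_2: petri dish with red medium, 91 mm dia, 15 mm high; loose bystander, to be left alone; origin at the centre of its underside
- microtube_rack: green microtube rack, 62 x 150 x 37 mm; loose bystander, to be left alone; origin at the centre of its underside
- sample_cup_1: white sample cup with blue lid, 66 mm dia, 62 mm high; loose bystander, to be left alone; origin at the centre of its underside

How it is judged:
By the outcome, as a careful person would: the job done as asked, in the order asked, and still so for the second after the job is handed in, while the arm keeps its last pose, push and grip.
It also fails if it takes over 72 s, if anything falls off the work surface, if the arm or the gripper's body presses on something with over 40 N, if the wrist force passes 120 N, or if a joint passes its speed limit or range.

## Robot

A 7-joint arm with a two-finger parallel gripper is mounted at the origin on a cart in front of the work surface, level with it; the furniture and walls round the work are solid. World frame = base frame: x ahead of the robot, y to its left, z up, the work surface at z = 0. Lengths are in m, angles in rad, forces in N, time in s.
With the tool pointing down it reaches from about 0.35 to 0.9 m from the base axis. Payload 8.1 kg.
Tool frame: the origin (TCP) lies at the very end of the fingers, on their centre line; the grasp point (between the pads) lies 19 mm behind it (arm.tcp_to_grasp is the z of the grasp point in the tool frame, in m); z points along the fingers, y is the line along which they close (so a half turn about z gives the same grasp; the last joint's range is limited). The gripper opens to 92 mm and grips with 3 to 60 N. Pads are 19 mm wide; open, the fingers measure 130 mm over their backs; the gripper's body (75 mm by 190 mm) begins 47 mm behind the grasp point.
Start: joints at [1.141, 0.434, 0.025, 1.573, -0.012, 1.134, -0.075], TCP at [0.201, -0.592, 0.227] pointing down, gripper open.
Joint ranges: [-2.62, 2.62], [-0.44, 2.09], [-1.27, 1.32], [0.08, 2.57], [-1.32, 4.46], [0.12, 2], [-2.74, 2.74]. Speed limits (rad/s): [2.22, 2.22, 3.01, 3.01, 3.14, 3.14, 3.14].

## Interface

Orientations are given as a rotation vector (axis times angle).
In Python, from cell import readout, vision, sign_off, arm gives the robot as it stands. The module is installed in compiled form; this text tells all that it offers.
- The arm moves only by the shell command python3 -m creep 'ROWS' [FORCE]. ROWS is JSON, a list of rows, each a list of 5 numbers: the shift along the tool's x, y, z in units of 4 cm (1.0 is 4 cm), then the turn about the tool's z in units of 4 degrees (1.0 is 4 degrees), then the opening, from 0 (shut) to 1 (fully open). A call has 1 to 12 rows; each row shifts and turns the commanded pose from where the row before left it, along the tool's axes as they then stand; what a row does not reach is not made up. A row lasts 1/8 s, in which the tool goes at most 62.5 mm and 10.7 degrees, less where a joint would pass 70% of its speed; a pose out of reach is approached as far as the arm can. A call with a number of a shift or a turn outside -1 to 1 is refused whole. A call with a gripper value outside its range is refused whole. The fingers move at their own pace and stop on an object; FORCE is the grip in N (left out, the last holds). Time passes only in rows, so rows that do not move let the fingers close. It gives the time, the measured TCP pose, the force, the opening and the grip force at its end, in the units of the state.
- readout.observe(): the state, without advancing time (a new reading comes with each control period).
- vision.get_image(name): name is "scene" or "side" or "wrist"; returns a dict with "pixels" (480x640x3 uint8, blue, green, red), "z_map" (480x640 float32, m along the optical axis (not along the pixel's ray), 0 where there is no reading), "camera_matrix" (3x3 intrinsics, pixels), "k1" (the pictures are not rectified: a ray, as slopes to the right and down, at radius r is drawn at 1 + k1 r^2 times it, then the intrinsics apply), "position" and "rotation" of the camera in the world. Camera axes: x right, y up, looking along -z (the intrinsics and any distortion apply to the point x, -y, -z); pixel columns grow to the right and rows downward; lengths in m; the calibration is good to about 2 mm. A picture is of the moment at which its call begins.
- sign_off(): hands the job in; it is judged then, once.
The state is a dict: "clock": time; "joints": joint angles; "dq": joint speeds; "joint_efforts": joint torques, N m; "position": TCP position; "ee_rot": TCP orientation; "force": force on the tool from outside, world axes, zero at the start; "ft_torque": the same for the moment, N m; "width": opening from 0.0 (shut) to 1.0 (fully open); "gripper_force": force on a finger pad.
Only numpy, scipy, OpenCV 4.12 (cv2) and the standard library are available. Lean on these libraries where they do the work, as an engineer would, in place of code of your own. Each camera call takes 0.05 s, during which the arm holds its last target. There are 200 camera calls.

## Working session

There is one attempt and no reset: what is moved stays moved. The work goes in short steps, Python scripts to look and compute and a shell command to move; the robot and the scene stay as the last step left them, time stands still between calls to the robot, and variables do not carry over. Pictures are saved under pics/ and viewed, at most 10 in all, crops included, and the job is handed in when it is done.

```bash
mkdir -p pics; cat > h.py <<'E'
import numpy as np, cv2
from scipy.spatial.transform import Rotation as R
from cell import readout, vision
def snap(n,f):
    im=vision.get_image(n); cv2.imwrite('pics/'+f+'.png',im['pixels'])
    np.savez('pics/'+f+'.npz',**im); return im
def load(f): return dict(np.load('pics/'+f+'.npz'))
def w(im,u,v,z=None):
    """world point of pixel; by depth, or on the plane of height z"""
    K=im['camera_matrix'];k=float(im['k1'])
    d=cv2.undistortPoints(np.array([[[u,v]]],float),K,np.array([k,0,0,0.]))[0,0]
    ray=np.array([d[0],-d[1],-1.]); Rm=np.array(im['rotation']); Rm=Rm if Rm.shape==(3,3) else R.from_rotvec(Rm).as_matrix()
    r=Rm@ray; p=np.array(im['position'])
    if z is None:
        a=im['z_map'][int(v)-1:int(v)+2,int(u)-1:int(u)+2]; s=np.median(a[a>0]) if (a>0).any() else np.nan
    else: s=(z-p[2])/r[2]
    return p+s*r
def axes():
    s=readout.observe(); return s, R.from_rotvec(s['ee_rot']).as_matrix()
def to(p,yaw=None):
    """shift in tool units from the present pose to TCP world point p"""
    s,M=axes(); return np.round(M.T@(np.array(p)-s['position'])/0.04,2)
E
python3 - <<'E'
from h import *
for n in('scene','side','wrist'):
    im=snap(n,n+'0'); print(n,im['position'],im['k1'],np.shape(im['rotation']))
s,M=axes(); print(M.round(3),s)
E
```

```text
scene [0.06538531 0.82905962 0.63786963] -0.06134037468650956 (3,)
side [-0.74983138  0.71884256  1.07859819] -0.10178815193782105 (3,)
wrist [ 0.27776533 -0.56547272  0.38345837] -0.015307081097589374 (3,)
[[ 0.947  0.321 -0.   ]
 [ 0.321 -0.947  0.001]
 [-0.    -0.001 -1.   ]] {'clock': 0.15, 'joints': array([ 1.14137065,  0.43505469,  0.02500722,  1.57383404, -0.01159599,
        1.13399656, -0.07509892]), 'dq': array([ 9.39768105e-05, -1.59116046e-03,  2.27832912e-04, -1.97519137e-03,
       -1.05180599e-04,  2.87957350e-05,  1.24622596e-03]), 'joint_efforts': array([ 1.67436188e-03, -6.68262792e+01,  9.85686779e-01, -3.14696145e+01,
       -6.05724030e-02,  3.92521452e-02,  5.36175605e-05]), 'position': array([ 0.20047197, -0.59159762,  0.22615167]), 'ee_rot': array([-3.09867289e+00, -5.10767167e-01,  4.82050354e-04]), 'force': array([-0.39264914,  0.27640245,  0.26526719]), 'ft_torque': array([-0.01840335,  0.02303787,  0.04627951]), 'gripper_force': 0.0, 'width': 0.9991687088527867}
```

View pics/scene0.png

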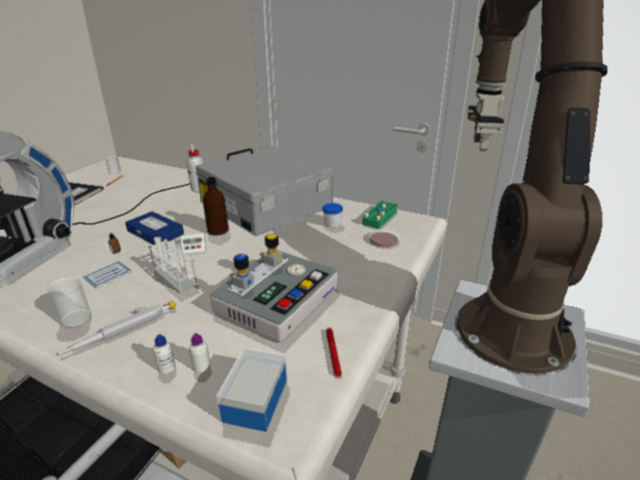

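View pics/side0.png

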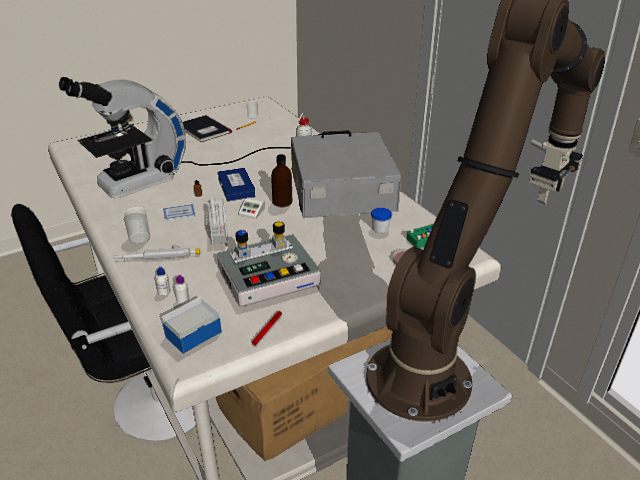

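The scene picture shows the keys at red (284,303), blue (296,294), yellow (307,284) and white (317,274), the blue knob at (241,260) and the yellow knob at (271,240). In the side picture the keys are at (254,280), (269,276), (284,272) and (298,268), and the blue knob at (242,236).

```bash
python3 - <<'E'
from h import *
for f,c in(('scene0',{'red':(284,303),'blue':(296,294),'yel':(307,284),'white':(317,274),'bk':(241,257),'yk':(271,237),'table':(300,380),'greycase':(250,165),'case':(300,320)}),('side0',{'red':(254,280),'blue':(269,276),'yel':(284,272),'white':(298,268),'bk':(242,233),'yk':(279,224),'table':(240,360),'stain':(181,282),'grey':(350,140),'brown':(281,157),'rackwhite':(215,205)})):
    im=load(f)
    for k,(u,v) in c.items(): print(f,k,w(im,u,v).round(3))
    # knob tops by colour
    b=im['pixels'];hsv=cv2.cvtColor(b,cv2.COLOR_BGR2HSV)
    x0,y0,x1,y1=(205,220,345,320) if f=='scene0' else (210,215,320,300)
    for nm,lo,hi in(('red',(0,150,90),(8,255,255)),('blue',(100,150,70),(125,255,255)),('yel',(20,150,90),(33,255,255))):
        m=cv2.inRange(hsv,lo,hi);mm=np.zeros_like(m);mm[y0:y1,x0:x1]=m[y0:y1,x0:x1]
        n,_,st,ce=cv2.connectedComponentsWithStats(mm)
        for i in range(1,n):
            if st[i,4]>15:
                u,v=ce[i]; print('  ',nm,st[i,4],ce[i].round(1),w(im,u,v).round(3),'z.069',w(im,u,v,.069).round(3))
E
```

```text
scene0 red [0.46  0.205 0.071]
scene0 blue [0.453 0.165 0.07 ]
scene0 yel [0.448 0.121 0.07 ]
scene0 white [0.445 0.076 0.071]
scene0 bk [0.578 0.181 0.141]
scene0 yk [0.567 0.075 0.14 ]
scene0 table [0.36  0.322 0.001]
scene0 greycase [ 0.883 -0.306  0.147]
scene0 case [0.432 0.188 0.022]
   red 78 [284.2 302.6] [0.461 0.202 0.069] z.069 [0.461 0.201 0.069]
   blue 41 [240.1 257.4] [0.58  0.182 0.14 ] z.069 [0.653 0.09  0.069]
   blue 72 [295.5 292.4] [0.456 0.16  0.07 ] z.069 [0.457 0.159 0.069]
   yel 38 [270.9 236.3] [0.57  0.07  0.139] z.069 [ 0.641 -0.036  0.069]
   yel 18 [272.1 249.5] [0.564 0.078 0.108] z.069 [0.601 0.023 0.069]
   yel 25 [242.4 270.9] [0.575 0.186 0.108] z.069 [0.612 0.138 0.069]
   yel 72 [305.9 283.2] [0.452 0.119 0.07 ] z.069 [0.453 0.118 0.069]
side0 red [0.455 0.204 0.065]
side0 blue [0.45  0.161 0.065]
side0 yel [0.448 0.117 0.064]
side0 white [0.443 0.077 0.065]
side0 bk [0.578 0.177 0.135]
side0 yk [0.571 0.066 0.133]
side0 table [ 0.27   0.335 -0.006]
side0 stain [0.543 0.376 0.066]
side0 grey [ 0.921 -0.397  0.142]
side0 brown [ 0.87  -0.097  0.172]
side0 rackwhite [0.861 0.146 0.069]
   red 46 [254.6 278.6] [0.46  0.2   0.065] z.069 [0.455 0.202 0.069]
   blue 28 [240.9 232.8] [0.585 0.178 0.133] z.069 [0.674 0.141 0.069]
   blue 46 [269.4 275. ] [0.454 0.158 0.065] z.069 [0.45  0.16  0.069]
   blue 21 [304.3 285.1] [0.421 0.07  0.018] z.069 [0.365 0.101 0.069]
   yel 32 [278.3 223.8] [0.574 0.067 0.132] z.069 [0.663 0.023 0.069]
   yel 50 [283.8 271. ] [0.45  0.117 0.065] z.069 [0.446 0.119 0.069]
```

```bash
python3 -m creep '[[0.7,-0.9,-0.1,0,0],[0.7,-0.9,-0.1,0,0],[0.7,-0.9,-0.1,0,0],[0.7,-0.9,-0.1,0,0],[0.7,-0.9,-0.1,0,0],[0.7,-0.9,-0.1,0,0],[0.7,-0.9,-0.1,0,0],[0.7,-0.9,0,0,0],[0.7,-0.9,0,0,0],[0.7,-0.9,0,0,0],[0.7,-0.9,0,0,0],[0.7,-0.9,0,0,0]]' 30; python3 -c "
from h import *
print(to((.459,.202,.2)),readout.observe()['joints'])"
```

```text
clock: 1.65
position: [0.3804, -0.0736, 0.2548]
ee_rot: [3.1, 0.51, 0.0]
force: [0.3, -0.7, -0.1]
width: 0.005
gripper_force: 0.0
[ 4.07 -5.9   1.37] [ 0.46061635  0.04279646 -0.41611955  2.02815743  0.01998313  1.07405372
 -1.20900722]
```

```bash
python3 -m creep '[[0.6,-0.85,0,0,0],[0.6,-0.85,0,0,0],[0.6,-0.85,0,0,0],[0.6,-0.85,0,0,0],[0.6,-0.85,0,0,0],[0.6,-0.85,0,0,0],[0.4,-0.7,0,0,0],[0,0,0,1,0],[0,0,0,1,0],[0,0,0,1,0],[0,0,0,1,0],[0,0,0,1,0]]'; python3 -c "
from h import *
print(to((.459,.202,.2)),readout.observe()['joints'])
snap('wrist','w1')"
```

```text
clock: 3.15
position: [0.4571, 0.196, 0.2545]
ee_rot: [3.141, -0.039, -0.001]
force: [0.3, -0.6, 0.4]
width: 0.008
gripper_force: 0.0
[ 0.04 -0.15  1.36] [-0.04884248  0.25944645 -0.56833567  1.79960355  0.15347488  1.12703936
 -2.26373178]
```

View pics/w1.png

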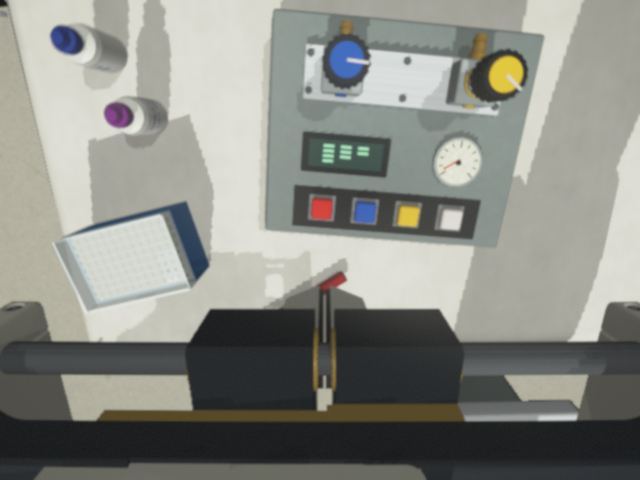

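The wrist view shows the keys at red (322,209), blue (364,211), yellow (408,215) and white (451,219). The blue knob is at (347,61) with its pointer ending at (368,62), so the valve is about 90° open. Next I measure these points in the world frame.

```bash
python3 - <<'E'
from h import *
im=load('w1'); P={}
for k,u,v in(('red',322,209),('blue',364,211),('yel',408,215),('white',451,219)):
    P[k]=w(im,u,v,.069); print(k,w(im,u,v).round(3),P[k].round(4))
d=P['red']-P['white']; print('spacing',np.linalg.norm(d)/3,'yaw',np.degrees(np.arctan2(-d[0],d[1])))
b=im['pixels'];hsv=cv2.cvtColor(b,cv2.COLOR_BGR2HSV)
m=cv2.inRange(hsv,(100,120,60),(125,255,255));m[:30]=0;m[90:]=0;m[:,:310]=0;m[:,385:]=0
n,_,st,ce=cv2.connectedComponentsWithStats(m);i=1+st[1:,4].argmax();u,v=ce[i];print(ce[i],st[i],w(im,u,v).round(4),w(im,u,v,.139).round(4))
print('rim',w(im,368,62,.139))
E
```

```text
red [0.463 0.198 0.069] [0.4635 0.1979 0.069 ]
blue [0.46  0.158 0.069] [0.4606 0.1579 0.069 ]
yel [0.456 0.116 0.069] [0.4557 0.1157 0.069 ]
white [0.451 0.074 0.069] [0.4507 0.0741 0.069 ]
spacing 0.04148639773901449 yaw -5.884923322349391
[345.46354733  58.8476605 ] [330  41  34  37 919] [0.5819 0.1785 0.1389] [0.5819 0.1785 0.139 ]
rim [0.579582   0.16326806 0.139     ]
```

```bash
python3 -m creep '[[0.1,-0.1,0,1,0],[0,0,0.9,0,0],[0,0,0.9,0,0],[0,0,0.9,0,0],[0,0,0.9,0,0],[0,0,0.6,0,0],[0,0,0,0,0],[0,0,0,0,0]]'; python3 -c "
from h import *
print(to((.4615,.2,.066)))"
```

```text
clock: 4.2
position: [0.4618, 0.2004, 0.0875]
ee_rot: [-3.138, 0.144, -0.001]
force: [0.5, -0.6, 0.9]
width: 0.006
gripper_force: 0.0
[-0.01  0.01  0.54]
```

```bash
python3 -m creep '[[0,0,0.3,0,0],[0,0,0.15,0,0],[0,0,0.1,0,0],[0,0,0.05,0,0],[0,0,0,0,0],[0,0,0,0,0]]'
```

```text
clock: 4.95
position: [0.4617, 0.2, 0.0648]
ee_rot: [3.137, -0.145, 0.003]
force: [-7.3, -5.1, 32.7]
width: 0.005
gripper_force: 16.1
```

```bash
python3 -m creep '[[0,0,-0.3,0,0],[0,0,-0.3,0,0],[0,0,0,0,0],[0,0.5,0,0,0],[0,0.55,0,0,0],[0,0,0,0,0],[0,0,0,0,0]]'; python3 -c "
from h import *
print(to((.457,.1585,.0648)))
snap('scene','s1')"
```

```text
clock: 5.82
position: [0.4575, 0.1589, 0.0866]
ee_rot: [-3.138, 0.145, 0.0]
force: [-0.1, 0.6, -0.5]
width: 0.004
gripper_force: 0.0
[-0.01  0.01  0.54]
```

```bash
python3 -m creep '[[0,0,0.3,0,0],[0,0,0.15,0,0],[0,0,0.1,0,0],[0,0,0.02,0,0],[0,0,0,0,0],[0,0,0,0,0]]'
```

```text
clock: 6.62
position: [0.4572, 0.1586, 0.0649]
ee_rot: [3.138, -0.144, 0.001]
force: [-7.7, -2.1, 22.5]
width: 0.007
gripper_force: 11.3
```

```bash
python3 -m creep '[[0,0,-0.3,0,0],[0,0,-0.27,0,0],[0,0,0,0,0],[0,0.7,0,0,0],[0,0.7,0,0,0],[0,0.7,0,0,0],[0,0,0,0,0],[0,0,0,0,0]]'; python3 -c "
from h import *
print(to((.4485,.075,.0648)))"
```

```text
clock: 7.62
position: [0.4499, 0.0751, 0.0866]
ee_rot: [-3.138, 0.145, -0.0]
force: [0.2, 1.1, 0.3]
width: 0.005
gripper_force: 0.0
[-0.03  0.01  0.55]
```

```bash
python3 -m creep '[[0,0,0.3,0,0],[0,0,0.15,0,0],[0,0,0.1,0,0],[0,0,0.02,0,0],[0,0,0,0,0],[0,0,0,0,0]]'
```

```text
clock: 8.38
position: [0.4496, 0.0752, 0.0649]
ee_rot: [3.138, -0.143, 0.001]
force: [-7.3, 0.6, 25.2]
width: 0.001
gripper_force: 12.3
```

```bash
python3 -m creep '[[0,0,-0.3,0,0],[0,0,-0.9,0,0],[0,0,-0.9,0,0],[0,0,-0.9,0,0],[0,0,-0.9,0,0],[0.6,-0.58,0,0,1],[0.6,-0.58,0,0,1],[0.6,-0.58,0,0,1],[0.6,-0.58,0,0,1],[0.6,-0.58,0,0,1],[0,0,0,0,1],[0,0,0,0,1]]'; python3 -c "
from h import *
print(to((.581,.179,.108)),readout.observe()['joints'])
snap('wrist','w2')"; python3 -m creep '[[0,0,0,-1,1],[0,0,0,-1,1]]'; python3 -c "
from h import *
print(readout.observe()['joints'])"
```

```text
clock: 9.88
position: [0.5792, 0.1786, 0.2194]
ee_rot: [3.138, -0.144, -0.002]
force: [-0.7, -0.5, -1.1]
width: 0.717
gripper_force: 0.0
[ 0.05 -0.02  2.79] [-0.0180858   0.47010834 -0.53863208  1.59514804  0.25749526  1.14928506
 -2.27798198]
clock: 10.18
position: [0.5794, 0.178, 0.2202]
ee_rot: [3.14, 0.077, 0.0]
force: [-0.3, 0.1, 0.2]
width: 0.97
gripper_force: 0.0
[ 0.0036947   0.47511524 -0.5711279   1.5936707   0.27474335  1.15411621
 -2.15086817]
```

View pics/w2.png

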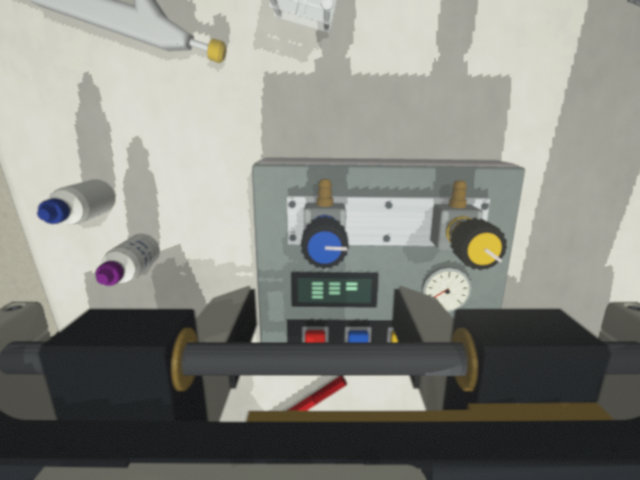

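The blue knob shows at (325,247), with its pointer end at (347,248). That puts it about 90° open. I'll turn the wrist back about 92° first, so the clockwise turn stays within joint 7's range.

```bash
python3 - <<'E'
from h import *
im=load('w2')
b=im['pixels'];hsv=cv2.cvtColor(b,cv2.COLOR_BGR2HSV)
m=cv2.inRange(hsv,(100,120,60),(125,255,255));m[:215]=0;m[280:]=0;m[:,:295]=0;m[:,360:]=0
n,L,st,ce=cv2.connectedComponentsWithStats(m);i=1+st[1:,4].argmax()
c=cv2.findContours((L==i).astype(np.uint8),0,2)[0][0];(u,v),r=cv2.minEnclosingCircle(cv2.convexHull(c));print(st[i],u,v,r,ce[i])
p=w(im,u,v,.139);print(w(im,u,v),p)
q=w(im,347,248.5,.139); d=q-p; print(q,np.hypot(*d[:2]))
yaw=np.radians(-5.9); print('open deg', (np.degrees(np.arctan2(d[1],d[0]))-(180-5.9))%360)
E
python3 -m creep '[[0,0,0,-1,1],[0,0,0,-1,1],[0,0,0,-1,1],[0,0,0,-1,1],[0,0,0,-1,1],[0,0,0,-1,1],[0,0,0,-1,1],[0,0,0,-1,1],[0,0,0,-1,1],[0,0,0,-1,1],[0,0,0,-1,1],[0,0,0,-1,1]]'
python3 -m creep '[[0,0,0,-1,1],[0,0,0,-1,1],[0,0,0,-1,1],[0,0,0,-1,1],[0,0,0,-1,1],[0,0,0,-1,1],[0,0,0,-1,1],[0,0,0,-1,1],[0,0,0,-1,1],[0,0,0,0,1]]'
python3 -c "
from h import *
print(to((.581,.179,.108)),readout.observe()['joints'])"
```

```text
[307 231  35  33 810] 324.06439208984375 246.9379425048828 17.188629150390625 [323.22839506 247.01975309]
[0.58215766 0.17833739 0.13889765] [0.58219145 0.17833427 0.139     ]
[0.57963845 0.16283263 0.139     ] 0.015710458639108818
open deg 86.54778666058178
clock: 11.68
position: [0.5794, 0.178, 0.2201]
ee_rot: [2.837, 1.347, -0.0]
force: [0.2, -0.2, -0.2]
width: 1.0
gripper_force: 0.0
clock: 12.92
position: [0.5795, 0.1781, 0.22]
ee_rot: [2.285, 2.155, -0.001]
force: [-0.7, 0.0, -0.1]
width: 0.999
gripper_force: 0.0
[0.03 0.03 2.8 ] [ 0.20509803  0.5729593  -0.91666271  1.57631881  0.47482532  1.23026986
 -0.8545338 ]
```

```bash
python3 -m creep '[[0.01,0.05,0.7,0,1],[0,0,0.7,0,1],[0,0,0.6,0,1],[0,0,0.5,0,1],[0,0,0.3,0,1],[0,0,0,0,1],[0,0,0,0,0],[0,0,0,0,0],[0,0,0,0,0],[0,0,0,0,0],[0,0,0,0,0],[0,0,0,0,0]]' 35; python3 -c "
from h import *
s=readout.observe();print(s['ft_torque'],to((.5817,.1784,.108)))"
```

```text
clock: 14.42
position: [0.5819, 0.1793, 0.1079]
ee_rot: [-2.284, -2.157, 0.0]
force: [0.1, -0.4, -0.2]
width: 0.397
gripper_force: 0.0
[ 0.0030684  -0.14615848 -0.02779429] [-0.02 -0.   -0.  ]
```

```bash
python3 -m creep '[[0,0,0,0,0],[0,0,0,0,0],[0,0,0,0,0]]'; python3 -c "
from h import *
s=readout.observe();print(s['ft_torque'])
snap('wrist','w3')"
```

```text
clock: 14.8
position: [0.5825, 0.1793, 0.108]
ee_rot: [2.284, 2.156, 0.001]
force: [3.4, 0.6, -0.6]
width: 0.336
gripper_force: 35.0
[ 0.01197522 -0.79275612 -0.01909176]
```

```bash
python3 -m creep '[[0,0,0,1,0],[0,0,0,1,0],[0,0,0,1,0],[0,0,0,1,0],[0,0,0,1,0],[0,0,0,1,0],[0,0,0,1,0],[0,0,0,1,0],[0,0,0,1,0],[0,0,0,1,0],[0,0,0,1,0],[0,0,0,1,0]]'; python3 -c "
from h import *
s=readout.observe();print(s['ft_torque'])"
python3 -m creep '[[0,0,0,1,0],[0,0,0,1,0],[0,0,0,1,0],[0,0,0,1,0],[0,0,0,1,0],[0,0,0,1,0],[0,0,0,1,0],[0,0,0,0,0]]'; python3 -c "
from h import *
s,M=axes();print(s['ft_torque'],np.degrees(np.arctan2(M[1,0],M[0,0])))
snap('wrist','w4');snap('scene','s4')"
```

```text
clock: 16.35
position: [0.583, 0.179, 0.1079]
ee_rot: [2.965, 1.037, 0.003]
force: [6.1, -0.7, -4.2]
width: 0.342
gripper_force: 35.0
[-0.11569311 -1.3285215   0.07793663]
clock: 17.35
position: [0.5832, 0.1786, 0.1078]
ee_rot: [3.128, 0.29, 0.003]
force: [8.2, -0.6, -4.2]
width: 0.343
gripper_force: 35.0
[-0.20471067 -1.48864153 -0.09296908] 10.60374889341933
```

View pics/w4.png

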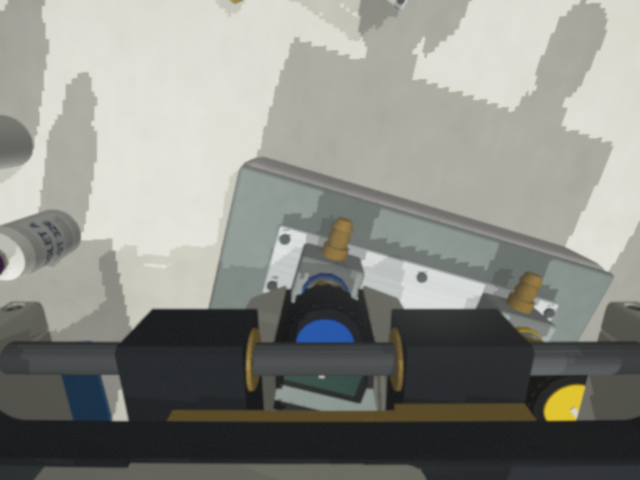

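The blue knob is gripped at (325,325) with the pointer hidden. It has turned about 76° and should seat about 10° further on. I'll go on in small steps and watch the torque.

```bash
cat > t.py <<'E'
from h import *
s,M=axes();print('Tz',s['ft_torque'][2].round(3),'yaw',np.degrees(np.arctan2(M[1,0],M[0,0])).round(2), 'q7',s['joints'][6].round(3), s['joint_efforts'][6].round(3))
E
python3 -m creep '[[0,0,0,0.5,0]]' >/dev/null; python3 t.py
python3 -m creep '[[0,0,0,0.5,0]]' >/dev/null; python3 t.py
python3 -m creep '[[0,0,0,0.5,0]]' >/dev/null; python3 t.py
python3 -m creep '[[0,0,0,0.5,0]]' >/dev/null; python3 t.py
python3 -m creep '[[0,0,0,0.5,0]]' >/dev/null; python3 t.py
python3 -m creep '[[0,0,0,0.5,0]]' >/dev/null; python3 t.py
```

```text
Tz 0.068 yaw 8.63 q7 -2.107 0.675
Tz 0.103 yaw 6.6 q7 -2.138 0.432
Tz 0.067 yaw 4.6 q7 -2.167 0.423
Tz 0.112 yaw 2.6 q7 -2.197 0.423
Tz 0.064 yaw 0.6 q7 -2.227 0.423
Tz 0.236 yaw -1.4 q7 -2.257 0.337
```

```bash

python3 -m creep '[[0,0,0,0.5,0]]' >/dev/null; python3 t.py
python3 -m creep '[[0,0,0,0.5,0]]' >/dev/null; python3 t.py
python3 -m creep '[[0,0,0,0.5,0]]' >/dev/null; python3 t.py
```

```text
Tz 0.8 yaw -3.36 q7 -2.286 -0.247
Tz 0.902 yaw -5.32 q7 -2.315 -0.334
Tz 0.966 yaw -7.32 q7 -2.345 -0.429
```

Torque rose sharply at yaw about -1.5°, after about 88° of turning, which agrees with the measured opening. The valve is seated and the grip has begun to slip. I now back off 90° plus about 2° of wind-up.

```bash

python3 -m creep '[[0,0,0,-0.25,0]]' >/dev/null; python3 t.py
python3 -m creep '[[0,0,0,-0.25,0]]' >/dev/null; python3 t.py
python3 -m creep '[[0,0,0,-0.25,0]]' >/dev/null; python3 t.py
python3 -m creep '[[0,0,0,-0.25,0]]' >/dev/null; python3 t.py
python3 -m creep '[[0,0,0,-1,0],[0,0,0,-1,0],[0,0,0,-1,0],[0,0,0,-1,0],[0,0,0,-1,0],[0,0,0,-1,0],[0,0,0,-1,0],[0,0,0,-1,0],[0,0,0,-1,0],[0,0,0,-1,0],[0,0,0,-1,0]]'; python3 t.py
python3 -m creep '[[0,0,0,-1,0],[0,0,0,-1,0],[0,0,0,-1,0],[0,0,0,-1,0],[0,0,0,-1,0],[0,0,0,-1,0],[0,0,0,-1,0],[0,0,0,-1,0],[0,0,0,-1,0],[0,0,0,-1,0],[0,0,0,-1,0],[0,0,0,0,0]]'; python3 t.py
python3 -c "
from h import *
im=snap('scene','s5');cv2.imwrite('pics/s5c.png',cv2.resize(im['pixels'][220:320,190:350],None,fx=5,fy=5,interpolation=3))
im=snap('side','d5');snap('wrist','w5');a=im['pixels'][205:295,200:325];cv2.imwrite('pics/d5c.png',cv2.resize(a,None,fx=6,fy=6,interpolation=3))"
```

```text
Tz 0.17 yaw -6.25 q7 -2.329 -0.895
Tz -0.034 yaw -5.23 q7 -2.314 -0.171
Tz -0.086 yaw -4.23 q7 -2.299 -0.174
Tz -0.06 yaw -3.24 q7 -2.284 -0.175
clock: 20.45
position: [0.5821, 0.1781, 0.1079]
ee_rot: [2.943, 1.096, -0.001]
force: [3.3, -4.6, 1.0]
width: 0.341
gripper_force: 35.0
Tz -0.044 yaw 40.85 q7 -1.628 -0.921
clock: 21.95
position: [0.5824, 0.1781, 0.1081]
ee_rot: [2.32, 2.117, -0.001]
force: [3.4, -5.4, 1.8]
width: 0.343
gripper_force: 35.0
Tz 0.109 yaw 84.77 q7 -0.971 0.445
```

View pics/w5.png

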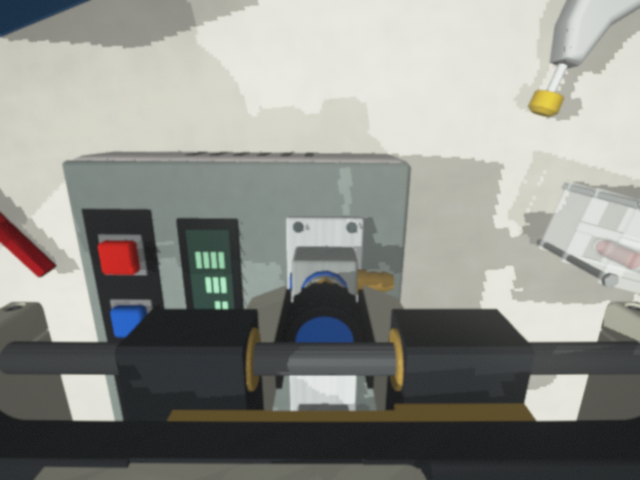

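View pics/s5c.png

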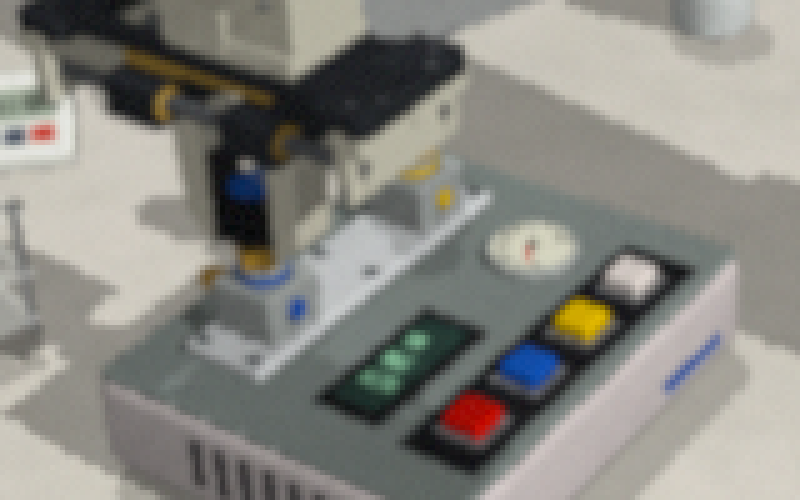

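The wrist view shows the knob still gripped at (325,330). In the scene crop the white pointer end shows at (247,163), on the far side of the blue disc, which is image pixel (239.4,252.6). I check that against the expected quarter turn.

```bash
python3 - <<'E'
from h import *
im=load('s5'); q=w(im,239.3,252.4,.139); p=w(im,190+245/5,220+187/5,.139); print(q,p)
p0=load('scene0'); print('disc at start',w(p0,240.1,257.4,.139))
# where the tip would project for several openings
K=im['camera_matrix'];Rm=R.from_rotvec(im['rotation']).as_matrix()
for a in(0,70,80,90,100,110):
    t=np.radians(174.1+a); X=np.array([.5815+.016*np.cos(t),.1785+.016*np.sin(t),.139])
    c=Rm.T@(X-im['position']); s=np.array([c[0],-c[1]])/-c[2]; s*=1+im['k1']*(s@s); print(a,(K[:2,:2]@s+K[:2,2]).round(1))
E
python3 -m creep '[[0,0,0,0,0],[0,0,0,0,0]]'; python3 t.py
```

```text
[0.59450981 0.16438227 0.139     ] [0.58269091 0.18224895 0.139     ]
disc at start [0.58051197 0.18120073 0.139     ]
0 [246.  258.7]
70 [246.8 254.4]
80 [246.1 253.9]
90 [245.2 253.5]
100 [244.2 253.2]
110 [243. 253.]
clock: 22.35
position: [0.5824, 0.1781, 0.1081]
ee_rot: [2.32, 2.116, -0.001]
force: [3.1, -5.6, 1.2]
width: 0.343
gripper_force: 35.0
Tz 0.067 yaw 84.72 q7 -0.972 -0.067
```

The white speck's position doesn't fit a pointer at 90°, so I compare it with the start picture, where the opening was 86.5°.

```bash
python3 - <<'E'
from h import *
A=[load(f)['pixels'][240:280,222:262] for f in('scene0','s5')]+[load(f)['pixels'][215:255,222:262] for f in('side0','d5')]
A=[cv2.resize(a,(380,290),interpolation=3) for a in A]
cv2.imwrite('pics/cmp.png',np.vstack([np.hstack(A[:2]),np.hstack(A[2:])]))
E
```

```text
(no output)
```

View pics/cmp.png

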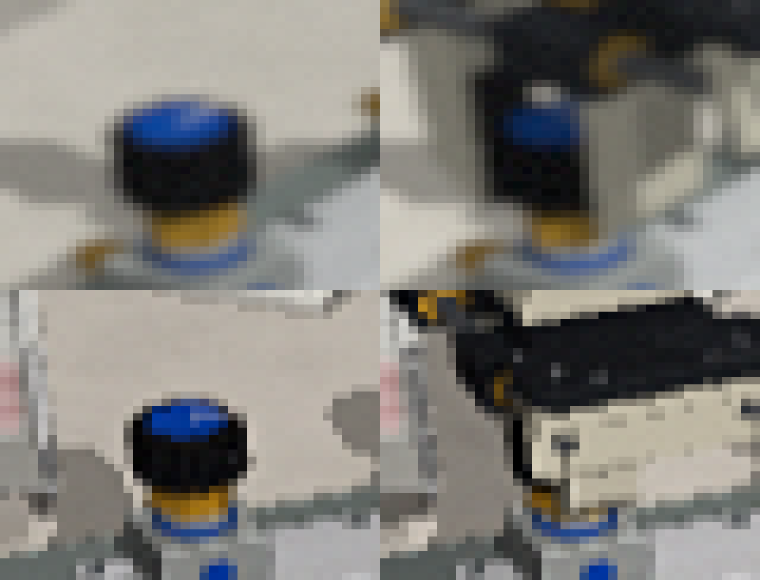

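In the comparison the white speck turns out to be background seen through the gripper gap; the pointer's side of the disc is behind a finger. That fits a pointer near 90°, and the torque and turn angles give about 90° from the seat. The grip is holding at 35 N.

```bash
python3 -c "
from cell import sign_off
print(sign_off())"
```

```text
the job is handed in; nothing more can be done
None
```

I pressed the red, blue and white keys in that order, seated the blue valve and backed it off about 90° by wrist angle and torque (the pointer was hidden behind a finger), and handed in still gripping it at 35 N, about 22 s into the 72 s.

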